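Strip the specimen mount and park its parts

ROBOT

A 6-joint arm with a two-finger parallel gripper is mounted at the origin on the work surface. World frame = base frame: x ahead of the robot, y to its left, z up, the work surface at z = 0. Lengths are in mm, angles in rad, forces in N, time in s.
With the tool pointing down it reaches from about 350 to 975 mm from the base axis. Payload 17.4 kg.
Tool frame: the origin (TCP) lies between the finger pads; the fingertips stand 25 mm ahead of it and the grasp point (between the pads) lies 6 mm ahead of it; z points along the fingers, y is the line along which they close (so a half turn about z gives the same grasp; the last joint's range is limited). The gripper opens to 85 mm and grips with 20 to 120 N. Pads are 22 mm wide; open, the fingers measure 114 mm over their backs; the gripper's body (76 mm by 85 mm) begins 54 mm behind the grasp point. The pads swing forward as they close: fully open they stand 13 mm farther back than shut.
Start: joints at [1.235, 0.116, 1.442, -0, 1.584, -0.038], TCP at [198.065, 645.293, 256.303] pointing down, gripper open.
Joint ranges: [-2.83, 2.83], [-0.83, 2.19], [0.07, 2.5], [-1.14, 4.28], [0.01, 3], [-2.97, 2.97]. Speed limits (rad/s): [1.89, 1.89, 2.22, 3.14, 3.14, 3.14].

INTERFACE

Orientations are given as a rotation vector (axis times angle).
In Python, from workcell import arm gives the robot as it stands.
- The arm moves only by the shell command python3 -m handwheel 'ROWS'. ROWS is JSON, a list of rows, each a list of 7 numbers: the turn, a rotation vector about the tool's x, y, z in units of 10 degrees (1.0 is 10 degrees), then the shift along the tool's x, y, z in units of 30 mm (1.0 is 30 mm), then the opening, from 0 (shut) to 1 (fully open). In form: [[wx, wy, wz, x, y, z, hand], ...]. A call has 1 to 5 rows; each row is the pose to reach, as a shift and turn from the pose commanded when the call began, along the tool's axes at that moment; what a row does not reach only later rows make up. A row lasts 1/8 s, in which the tool goes at most 62.5 mm and 10.7 degrees, less where a joint would pass 70% of its speed; a pose out of reach is approached as far as the arm can. A call with a gripper value outside its range is refused whole. The fingers move at their own pace and stop on an object; the grip force is fixed at half the most. Time passes only in rows, so rows that repeat a pose let the fingers close. It gives the time, the measured TCP pose, the force, the opening and the grip force at its end, in the units of the state.
- arm.sense(): the state, without advancing time (a new reading comes with each control period).
- arm.grab_frame(name): name is "scene" or "side" or "wrist"; returns (picture, depth): 480x640x3 uint8, red, green, blue; 480x640 float32, mm along the optical axis (not along the pixel's ray), 0 where there is no reading.
- arm.camera_model(name): a dict with "mtx" (3x3 intrinsics, pixels), "k1" (the pictures are not rectified: a ray, as slopes to the right and down, at radius r is drawn at 1 + k1 r^2 times it, then the intrinsics apply), "origin" and "rotation" of the camera in the world. Camera axes: x right, y down, z forward; pixel columns grow to the right and rows downward; lengths in mm; the calibration is good to about 2 mm. A picture is of the moment at which its call begins: read the wrist's pose just before it. camera_model takes no time and is no camera call; for the wrist camera it gives the pose at the moment of the call.
- arm.job_done(): hands the job in; it is judged then, once.
The state is a dict: "time": time; "q": joint angles; "qd": joint speeds; "joint_torque": joint torques, N m; "tool_pos": TCP position; "tcp_rot": TCP orientation; "force": force on the tool from outside, world axes, zero at the start; "wrist_torque": the same for the moment, N m; "width": opening from 0.0 (shut) to 1.0 (fully open); "gripper_force": force on a finger pad.
Only numpy, scipy, OpenCV 4.12 (cv2) and the standard library are available. Lean on these libraries where they do the work, as an engineer would, in place of code of your own. Each camera call takes 0.05 s, during which the arm holds its last target. There are 200 camera calls.

TASK

The specimen mount has been left stacked up on the black stage; take it apart and park each part in its own holder: the white diffuser pot in the small round dish, the brass clamp ring over the post, the aluminium dial disc with the tick marks in the large round dish and the square base plate flat inside the square tray. Each part must lie fully down in its holder, the same way up as in the stack, and be let go; leave the eyepiece and the amber bottle where they stand.

Things in the scene. Friction and masses are not known exactly. Their poses are not given: they have to be found in the camera images.
- diffuser: Loose translucent-white plastic pot, a closed upright cylinder 34 mm in diameter, 45 mm high, about 30 g. Origin: centre of its underside, z up. It tops the stack: from the bottom a fixed black stage slab (120 x 120 x 12 mm), base_plate, dial_disc, clamp_ring, diffuser, each merely resting on the one below, off-centre by up to 4 mm a layer.
- clamp_ring: Loose plain brass ring, outside diameter 46 mm, bore 26 mm right through, 16 mm high, about 130 g; second from the top of the stack. Origin: centre of its underside, z up.
- dial_disc: Loose solid aluminium disc with a ring of black tick marks on top, 60 mm in diameter, 20 mm high, about 150 g; third from the top of the stack. Origin: centre of its underside, z up.
- base_plate: Loose square grey steel plate, 66 x 66 mm and 20 mm high, about 240 g, with four small black screw heads at its corners; bottom of the stack, on the fixed black stage (stage top 12 mm above the bench), up to 21 mm off its middle. Origin: centre of its underside; x and y along its sides, z up.
- small_dish: Fixed grey round dish on the bench, the smaller of two: outside diameter 62 mm, inside 52 mm, rim 10 mm above the bench, floor (dark liner) 5 mm above the bench. Holder of the diffuser. Origin: centre of its underside, on the bench.
- post_stand: Fixed grey round foot 84 mm in diameter and 8 mm high with an upright steel post in its middle, 10 mm in diameter, top (pointed) 42 mm above the bench. Holder of the clamp ring, which lies on the foot with the post through its bore. Origin: centre of its underside, on the bench.
- large_dish: Fixed grey round dish on the bench, the larger of two: outside diameter 90 mm, inside 80 mm, rim 10 mm above the bench, floor (dark liner) 5 mm above the bench. Holder of the dial disc. Origin: centre of its underside, on the bench.
- square_tray: Fixed grey square tray on the bench: outside 94 x 94 mm, inside 84 x 84 mm, rim 10 mm above the bench, floor (dark liner) 5 mm above the bench. Holder of the base plate, sides parallel to within about 15 degrees or it will not lie flat. Origin: centre of its underside, on the bench; x and y along its sides.
- eyepiece: Loose black eyepiece standing on the bench, 40 mm in diameter and 52 mm high; not part of the job, leave it standing where it is. Origin: centre of its underside.
- bottle: Loose small amber bottle with a black cap standing on the bench, 40 mm in diameter and 75 mm high; not part of the job, leave it standing where it is. Origin: centre of its underside.
Things that resemble listed ones, but are neither listed nor needed, are in the scene too. Leave any red or turquoise look-alike of the dial_disc alone.

How it is judged:
By the outcome, as a careful person would: the job done as asked, in the order asked, and still so for the second after the job is handed in, with the robot touching nothing.
It also fails if it takes over 112 s, if anything falls off the work surface, if the arm or the gripper's body presses on something with over 40 N, if the wrist force passes 120 N, or if a joint passes its speed limit or range.

## Working session

There is one attempt and no reset: what is moved stays moved. The work goes in short steps, Python scripts to look and compute and a shell command to move; the robot and the scene stay as the last step left them, time stands still between calls to the robot, and variables do not carry over. Pictures are saved under pics/ and viewed, at most 14 in all, crops included, and the job is handed in when it is done.

```bash
ls; mkdir -p pics; python3 - <<'E'
from workcell import arm
import cv2,numpy as np
print(arm.sense())
for n in("scene","side"):
    p,d=arm.grab_frame(n); m=arm.camera_model(n); print(n,m)
    np.savez(f"pics/{n}0.npz",p=p,d=d,**m)
    cv2.imwrite(f"pics/{n}0.png",p[:,:,::-1])
E
```

```text
pics
{'time': 0.0, 'q': array([ 1.23520709e+00,  1.16467515e-01,  1.44230891e+00,  1.57427690e-05,
        1.58400739e+00, -3.78182347e-02]), 'qd': array([ 2.84655350e-04, -7.21275578e-04, -1.29201530e-04, -7.48575756e-04,
        6.88074459e-05,  5.31346716e-04]), 'joint_torque': array([-3.12589480e-03, -7.31967258e+01, -6.32493639e+01, -1.80355187e-04,
        6.29451766e-03,  7.01709700e-05]), 'tool_pos': array([197.99512694, 645.11966063, 255.54751177]), 'tcp_rot': array([-4.65975986e-01, -3.10660281e+00,  1.83383690e-03]), 'force': array([-0.37272092, -0.11164844,  0.19746677]), 'wrist_torque': array([ 0.08103816, -0.00510675, -0.07626101]), 'gripper_force': 0.0, 'width': 1.0016040743781747}
scene {'mtx': array([[547.70561383,   0.        , 326.52633935],
       [  0.        , 547.70561383, 238.35460255],
       [  0.        ,   0.        ,   1.        ]]), 'k1': -0.014854005987702212, 'origin': array([1154.33829397, -196.0335867 ,  821.44569398]), 'rotation': array([-2.02890288, -1.48947855,  0.55864498])}
side {'mtx': array([[512.15119609,   0.        , 319.64501755],
       [  0.        , 512.15119609, 247.86165201],
       [  0.        ,   0.        ,   1.        ]]), 'k1': 0.036830964479602615, 'origin': array([414.96600444, 728.88219924, 554.09363347]), 'rotation': array([-0.26629758,  2.68545986, -1.46090908])}
```

View pics/scene0.png

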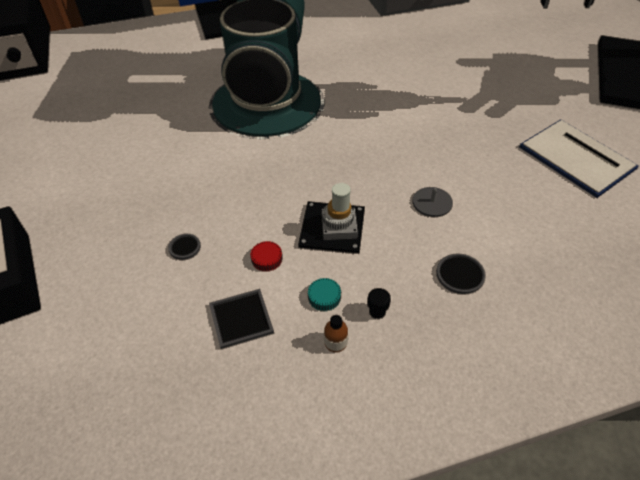

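View pics/side0.png

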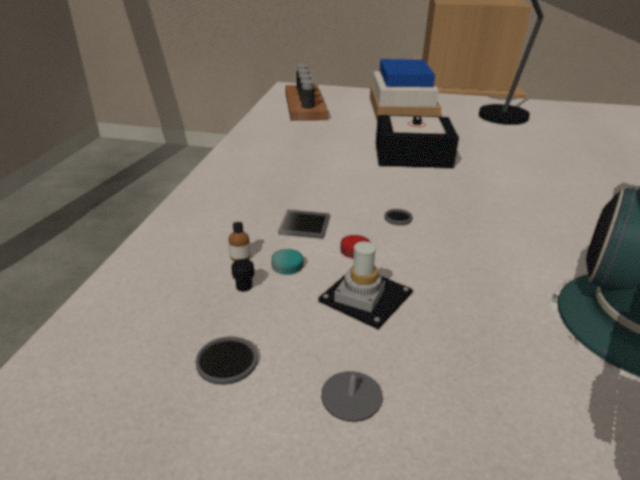

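Scene view: the stack (white over brass over ticked disc over plate) is at (340,210) on the black stage. The other parts are the post stand (432,201), large dish (461,273), small dish (184,246), square tray (241,318), eyepiece (378,302) and bottle (336,335).

Things that could be mistaken for the dial disc:
- red puck (266,256)
- turquoise puck (324,293)
- the real one, the grey ticked disc within the stack (340,222)

I choose the one in the stack.

```bash
cat > h.py <<'E'
import numpy as np,cv2
from scipy.spatial.transform import Rotation as R
from scipy.optimize import least_squares
def cloud(d,m):
    v,u=np.mgrid[:480,:640]; K=m["mtx"]; k=float(m["k1"])
    a=(u-K[0,2])/K[0,0]; b=(v-K[1,2])/K[1,1]
    x,y=a.copy(),b.copy()
    for _ in range(8):
        s=1+k*(x*x+y*y); x,y=a/s,b/s
    P=np.stack([x*d,y*d,d],-1)@R.from_rotvec(m["rotation"]).as_matrix().T+m["origin"]
    P[d<=0]=np.nan
    return P
def project(P,m):
    c=(np.asarray(P,float)-m["origin"])@R.from_rotvec(m["rotation"]).as_matrix()
    x,y=c[...,0]/c[...,2],c[...,1]/c[...,2]; s=1+float(m["k1"])*(x*x+y*y); K=m["mtx"]
    return np.stack([K[0,0]*x*s+K[0,2],K[1,1]*y*s+K[1,2]],-1)
def ortho(p,m,z,x0,x1,y0,y1,mm):
    # picture seen on plane z; rows: x decreasing downward, columns: y decreasing rightward
    X,Y=np.meshgrid(np.arange(x1,x0,-mm),np.arange(y1,y0,-mm),indexing="ij")
    uv=project(np.stack([X,Y,np.full_like(X,z,dtype=float)],-1),m).astype(np.float32)
    return cv2.remap(p,uv[...,0],uv[...,1],cv2.INTER_LINEAR)
E
python3 - <<'E'
from h import *
C={"stack":[(340,190),(364,250)],"small":[(184,246),(398,217)],"tray":[(241,318),(304,225)],"post":[(432,201),(352,397)],"large":[(461,273),(227,360)],"eye":[(378,302),(243,272)],"bot":[(336,325),(238,240)],"red":[(266,256),(354,245)],"tur":[(324,293),(287,261)]}
for i,n in enumerate(("scene","side")):
    m=dict(np.load(f"pics/{n}0.npz")); P=cloud(m["d"],m)
    for k,c in C.items():
        u,v=c[i]; print(n,k,np.round(P[v,u],0))
    np.save(f"pics/{n}P.npy",P)
m=dict(np.load("pics/scene0.npz"));P=np.load("pics/sceneP.npy");u,v=340,210
o=[cv2.resize(m["p"][150:350,150:500],(700,400),interpolation=cv2.INTER_CUBIC)[:,:,::-1]]
cv2.imwrite("pics/c1.png",cv2.resize(m["p"][165:265,290:400],(660,600),interpolation=cv2.INTER_CUBIC)[:,:,::-1])
E
```

```text
scene stack [467.  40. 112.]
scene small [ 420. -263.    6.]
scene tray [ 615. -190.    6.]
scene post [455. 246.   9.]
scene large [640. 222.   3.]
scene eye [684.  36.  54.]
scene bot [716. -49.  71.]
scene red [ 504. -118.   21.]
scene tur [617. -38.  20.]
side stack [464.  53. 114.]
side small [ 418. -258.    7.]
side tray [ 610. -179.    8.]
side post [450. 255.   8.]
side large [638. 222.   6.]
side eye [664.  60.  46.]
side bot [704. -34.  47.]
side red [481.  42. 114.]
side tur [608. -23.  21.]
```

View pics/c1.png

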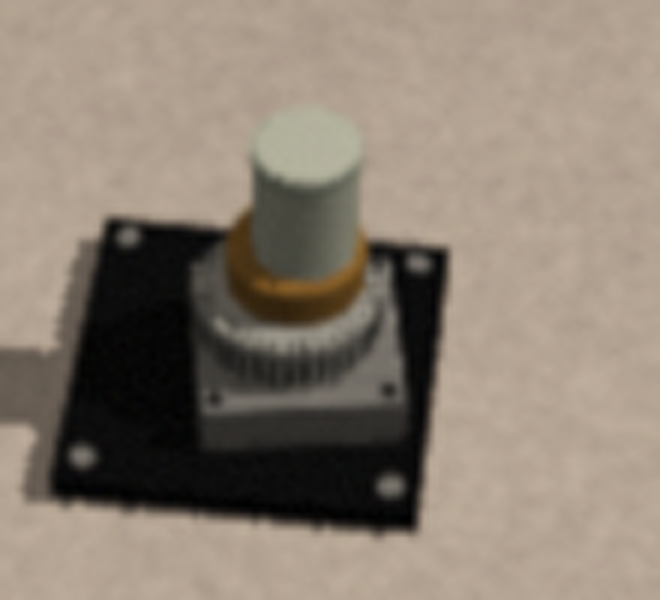

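Crop: white pot top at about (305,150), brass ring beneath it, the ticked aluminium disc, and a grey plate with black screws, offset towards the near right of the stage. The choice is confirmed. Next I'll fit all the poses.

```bash
cat >> h.py <<'E'
def near(P,c,r,z0,z1):
    Q=P.reshape(-1,3); return Q[(np.hypot(Q[:,0]-c[0],Q[:,1]-c[1])<r)&(Q[:,2]>z0)&(Q[:,2]<z1)]
def cyl(Q,r,c):
    s=least_squares(lambda p:np.hypot(Q[:,0]-p[0],Q[:,1]-p[1])-r,c,loss="soft_l1",f_scale=1.5); return s.x,np.sqrt(np.mean(s.fun**2)),len(Q)
def disc(Q,r,c):
    # top faces: circle containing points, by enclosing rect midpoint
    (cx,cy),rr=cv2.minEnclosingCircle(Q[:,:2].astype(np.float32)); return np.array([cx,cy]),rr,len(Q)
E
python3 - <<'E'
from h import *
np.set_printoptions(precision=1,suppress=True)
for n in("scene","side"):
    P=np.load(f"pics/{n}P.npy"); print(n)
    S=(478,45)
    for k,r,z0,z1 in(("diff",17,72,106),("ring",23,55,65),("disc",30,36,48)):
        print(k,*cyl(near(P,S,45,z0,z1),r,S))
    print("difftop",disc(near(P,S,40,108,120),17,S), "med z",np.median(near(P,S,40,108,120)[:,2]))
    Q=near(P,(490,45),60,29,35); print("plate",cv2.minAreaRect(Q[:,:2].astype(np.float32)))
    Q=near(P,(480,45),95,9,14.5); print("stage",cv2.minAreaRect(Q[:,:2].astype(np.float32)))
    for k,c,r,h in(("small",(418,-260),28.5,45),("large",(638,222),42.5,60)):
        print(k,*cyl(near(P,c,h,8,13),r,c))
    Q=near(P,(613,-185),75,8,13);print("tray",cv2.minAreaRect(Q[:,:2].astype(np.float32)))
    Q=near(P,(455,250),60,5.5,11);print("foot",disc(Q,42,0))
    print("post",*cyl(near(P,(455,250),30,15,38),5,(455,250)))
    for k,c,r,z0,z1 in(("eye",(684,36),20,8,48),("bot",(716,-49),20,8,40),("red",(504,-118),30,4,16),("tur",(617,-38),30,4,16)): print(k,*cyl(near(P,c,45,z0,z1),r,c))
E
```

```text
scene
diff [463.9  41.8] 1.0099540407209293 220
ring [462.5  39.8] 1.7980828942016054 90
disc [464.1  36.1] 1.160513567671591 118
difftop (array([465.9,  42.1]), 18.57671356201172, 215) med z 112.42778592166314
plate ((469.52362060546875, 37.55341339111328), (65.70330810546875, 66.79483032226562), 76.22124481201172)
stage ((458.4151611328125, 26.999374389648438), (119.925048828125, 123.4136962890625), 64.75039672851562)
small [ 420.6 -262.9] 1.8074880282990842 163
large [641.5 219. ] 4.588555512332106 306
tray ((613.1549682617188, -190.21241760253906), (97.00811767578125, 93.97541809082031), 2.0480902194976807)
foot (array([449.2, 248.2]), 47.945926666259766, 761)
post [452.3 248.3] 1.1918443935627674 43
eye [670.   43.4] 2.2836490089182764 230
bot [707.8 -46.4] 0.6841544396359109 240
red [ 494.7 -116.3] 3.1760778776498655 136
tur [612.4 -37.1] 2.2044310421154183 139
side
diff [464.3  41.4] 0.8825491055056708 362
ring [462.8  39.1] 0.9884399777975373 129
disc [464.3  36.3] 0.9151366304951428 207
difftop (array([464.1,  44. ]), 18.850547790527344, 257) med z 113.50763396370724
plate ((469.15264892578125, 47.0677490234375), (53.76029586791992, 66.1087417602539), 76.41559600830078)
stage ((457.0346374511719, 28.611244201660156), (122.48880767822266, 120.8543701171875), 64.4815444946289)
small [ 419.2 -260.7] 6.00736761591871 167
large [639.2 221.3] 2.12044020545029 509
tray ((612.6193237304688, -189.30787658691406), (94.02943420410156, 100.65147399902344), 2.0877301692962646)
foot (array([452. , 248.9]), 42.887657165527344, 2199)
post [452.1 248.5] 0.7842355425826928 93
eye [671.6  40.8] 2.7115954782050093 342
bot [707.4 -46.1] 1.2533296536460528 296
red [ 494.4 -116.3] 1.321231955240951 76
tur [612.3 -37.4] 1.109009612433641 166
```

Fits agree between the cameras to about 1–2 mm. Next: a helper that prints the rows in tool units, then the approach to above the stack.

```bash
cat > to.py <<'E'
import sys
from h import *
from workcell import arm
def to(x,y,z,yaw=None):
    """row from the present pose to TCP x,y,z with the tool down, its y at yaw deg"""
    s=arm.sense(); A=R.from_rotvec(s["tcp_rot"]).as_matrix()
    now=np.degrees(np.arctan2(A[1,1],A[0,1])); t=np.radians(now if yaw is None else yaw)
    B=np.array([[-np.sin(-t)*-1*-1,np.cos(t),0],[0,np.sin(t),0],[0,0,-1]]); Y=B[:,1]; Z=B[:,2]; B[:,0]=np.cross(Y,Z)
    w=R.from_matrix(A.T@B).as_rotvec(degrees=True)/10; d=A.T@(np.array([x,y,z])-s["tool_pos"])/30
    print("t %.2f pos %s yaw %.1f F %s w %.3f g %.0f | row %s"%(s["time"],np.round(s["tool_pos"],1),now,np.round(s["force"],1),s["width"],s["gripper_force"],np.round(np.r_[w,d],2).tolist()))
for a in sys.argv[1:]: to(*map(float,a.split(",")))
E
python3 to.py 464,41.6,256,76.3
```

```text
t 0.10 pos [198.  645.1 255.6] yaw 72.9 F [-0.  -0.1 -0.8] w 0.997 g 0 | row [-0.01, -0.0, -0.34, -14.38, -16.63, 0.0]
```

```bash
python3 -m handwheel '[[0,0,-0.34,-14.38,-16.63,0,1],[0,0,-0.34,-14.38,-16.63,0,1],[0,0,-0.34,-14.38,-16.63,0,1],[0,0,-0.34,-14.38,-16.63,0,1],[0,0,-0.34,-14.38,-16.63,0,1]]'; python3 to.py 464,41.6,200,76.3
```

```text
time: 0.72
tool_pos: [324.4, 357.4, 256.1]
tcp_rot: [0.373, 3.119, -0.0]
force: [-0.1, -0.0, 0.4]
width: 1.002
gripper_force: 0.0
t 0.72 pos [324.4 357.4 256.1] yaw 76.4 F [-0.1 -0.   0.4] w 1.002 g 0 | row [-0.0, 0.0, 0.01, -7.01, -9.13, 1.87]
```

```bash
python3 -m handwheel '[[0,0,0,-7.01,-9.13,0,1],[0,0,0,-7.01,-9.13,0,1],[0,0,0,-7.01,-9.13,0,1],[0,0,0,-7.01,-9.13,0,1],[0,0,0,-7.01,-9.13,0,1]]'; python3 to.py 464,41.6,200,76.3
```

```text
time: 1.35
tool_pos: [450.8, 71.5, 256.3]
tcp_rot: [0.374, 3.119, 0.0]
force: [1.0, 1.1, -0.7]
width: 1.003
gripper_force: 0.0
t 1.35 pos [450.8  71.5 256.3] yaw 76.3 F [ 1.   1.1 -0.7] w 1.003 g 0 | row [0.0, 0.0, 0.0, -0.66, -0.86, 1.88]
```

```bash
python3 -m handwheel '[[0,0,0,-0.66,-0.86,1.6,1],[0,0,0,-0.66,-0.86,1.6,1],[0,0,0,-0.66,-0.86,1.6,1]]'; python3 - <<'E'
from h import *; from workcell import arm
np.set_printoptions(precision=1,suppress=True)
s=arm.sense(); print(s["tool_pos"])
p,d=arm.grab_frame("side"); m=arm.camera_model("side"); cv2.imwrite("pics/side1.png",p[:,:,::-1])
P=cloud(d,m); Q=near(P,(464,42),75,120,260)
for z in range(120,230,5):
    q=Q[(Q[:,2]>=z)&(Q[:,2]<z+5)]
    if len(q): print(z,len(q),((q[:,:2]-s["tool_pos"][:2])@[np.cos(np.radians(76.3)),np.sin(np.radians(76.3))]).min().round(),((q[:,:2]-s["tool_pos"][:2])@[np.cos(np.radians(76.3)),np.sin(np.radians(76.3))]).max().round())
m=arm.camera_model("wrist"); p,d=arm.grab_frame("wrist"); cv2.imwrite("pics/wrist1.png",p[:,:,::-1])
P=cloud(d,m); q=near(P,(464,42),30,108,118); print(m["origin"],disc(q,17,0),np.median(q,0))
E
python3 to.py 464,41.6,105,76.3
```

```text
time: 1.72
tool_pos: [463.6, 44.1, 209.0]
tcp_rot: [0.374, 3.119, 0.0]
force: [0.7, 0.9, -0.2]
width: 1.0
gripper_force: 0.0
[463.6  44.1 209. ]
195 28 -44.0 51.0
200 65 -48.0 55.0
205 89 -46.0 57.0
210 93 -50.0 58.0
215 91 -47.0 58.0
220 87 -47.0 57.0
225 86 -51.0 58.0
[395.8  61.6 325.8] (array([462.3,  43.1]), 17.787561416625977, 2224) [461.3  43.5 111.7]
t 1.82 pos [463.8  44.6 209.7] yaw 76.4 F [-0.1  1.5  0.3] w 0.999 g 0 | row [0.0, 0.01, 0.01, -0.02, -0.1, 3.49]
```

View pics/wrist1.png

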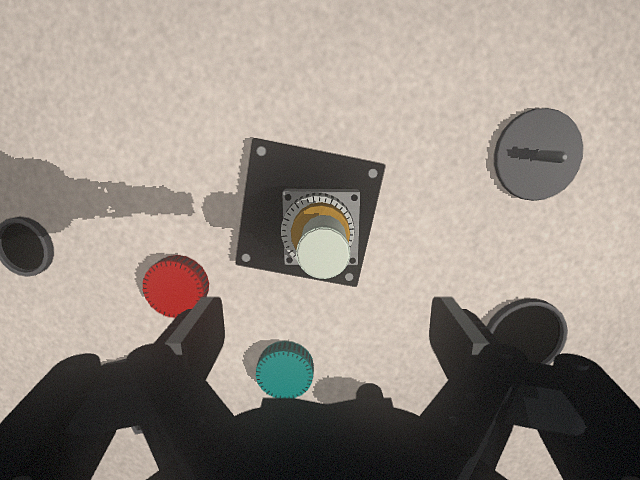

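Wrist view: stack seen from above, pot top at (323,254), centred between the open fingers at about (205,300) and (450,300). Red puck (175,290), turquoise puck (285,370) and post stand (538,155) are all clear. Going down to grip the pot.

```bash
python3 -m handwheel '[[0,0,0,-0.02,-0.08,2,1],[0,0,0,-0.02,-0.08,3.2,1],[0,0,0,-0.02,-0.08,3.57,1],[0,0,0,-0.02,-0.08,3.57,1],[0,0,0,-0.02,-0.08,3.57,1]]';  python3 to.py 464,42,102,76.3
```

```text
time: 2.45
tool_pos: [464.5, 41.6, 103.2]
tcp_rot: [0.373, 3.117, 0.001]
force: [-0.2, -0.1, 0.5]
width: 0.997
gripper_force: 0.0
t 2.45 pos [464.5  41.6 103.2] yaw 76.4 F [-0.2 -0.1  0.5] w 0.997 g 0 | row [0.0, 0.01, 0.01, 0.02, 0.01, 0.04]
```

```bash
python3 -m handwheel '[[0,0,0,0,0,0,0.3],[0,0,0,0,0,0,0.3],[0,0,0,0,0,0,0.3],[0,0,0,0,0,0,0.3],[0,0,0,0,0,0,0.3]]';  python3 to.py 464,42,102,76.3
```

```text
time: 3.08
tool_pos: [463.9, 41.2, 101.7]
tcp_rot: [0.374, 3.119, -0.0]
force: [-1.0, -0.8, 5.8]
width: 0.385
gripper_force: 59.4
t 3.08 pos [463.9  41.2 101.7] yaw 76.3 F [-1.  -0.8  5.8] w 0.385 g 59 | row [0.0, 0.0, 0.0, 0.0, 0.03, -0.01]
```

```bash
python3 -m handwheel '[[0,0,0,0,0,-0.7,0.3],[0,0,0,0,0,-2.2,0.3],[0,0,0,0,0,-3.6,0.3]]';  python3 to.py 420,-262,200,76.3
```

```text
time: 3.45
tool_pos: [463.4, 41.3, 210.4]
tcp_rot: [-0.374, -3.119, 0.0]
force: [0.3, 0.4, 0.4]
width: 0.383
gripper_force: 59.6
t 3.45 pos [463.4  41.3 210.4] yaw 76.3 F [0.3 0.4 0.4] w 0.383 g 60 | row [-0.0, -0.0, 0.0, -0.98, -10.17, 0.35]
```

```bash
python3 -m handwheel '[[0,0,0,-0.98,-10.17,0,0.3],[0,0,0,-0.98,-10.17,0,0.3],[0,0,0,-0.98,-10.17,0,0.3],[0,0,0,-0.98,-10.17,0,0.3],[0,0,0,-0.98,-10.17,0,0.3]]'; python3 -m handwheel '[[0,0,0,0,0,0,0.3],[0,0,0,0,0,0,0.3]]';  python3 to.py 420,-262,60,76.3
```

```text
time: 4.08
tool_pos: [419.3, -264.2, 209.2]
tcp_rot: [0.375, 3.119, -0.0]
force: [1.6, -0.1, -0.1]
width: 0.381
gripper_force: 59.7
time: 4.32
tool_pos: [420.1, -261.8, 208.9]
tcp_rot: [-0.375, -3.119, -0.001]
force: [0.2, 0.5, -0.4]
width: 0.382
gripper_force: 59.7
t 4.33 pos [ 420.1 -261.8  208.9] yaw 76.3 F [ 0.2  0.5 -0.4] w 0.382 g 60 | row [0.0, -0.0, 0.0, -0.0, -0.01, 4.96]
```

```bash
python3 -m handwheel '[[0,0,0,0,0,2,0.3],[0,0,0,0,0,4,0.3],[0,0,0,0,0,4.96,0.3],[0,0,0,0,0,4.96,0.3],[0,0,0,0,0,4.96,0.3]]';  python3 - <<'E'
from h import *; from workcell import arm
p,d=arm.grab_frame("scene"); m=arm.camera_model("scene"); P=cloud(d,m)
Q=near(P,(420,-262),22,16,45); print(Q[:,2].min() if len(Q) else 0, cyl(Q[Q[:,2]>28],17,(420,-262)))
p2,_=arm.grab_frame("side")
cv2.imwrite("pics/s2.png",np.hstack([cv2.resize(p[160:310,100:270],(400,353)),cv2.resize(p2[130:280,310:480],(400,353))])[:,:,::-1])
E
python3 to.py 420,-262,40,76.3
```

```text
time: 4.95
tool_pos: [421.1, -261.8, 62.1]
tcp_rot: [0.372, 3.118, -0.001]
force: [-0.1, -0.4, -0.1]
width: 0.384
gripper_force: 59.8
28.399473236935705 (array([ 421.1151865 , -262.67273124]), np.float64(1.312791924235804), 93)
t 5.05 pos [ 421.1 -262.2   62.3] yaw 76.4 F [ 0.3 -0.3 -0.2] w 0.384 g 60 | row [-0.01, 0.01, 0.01, 0.04, 0.0, 0.74]
```

View pics/s2.png

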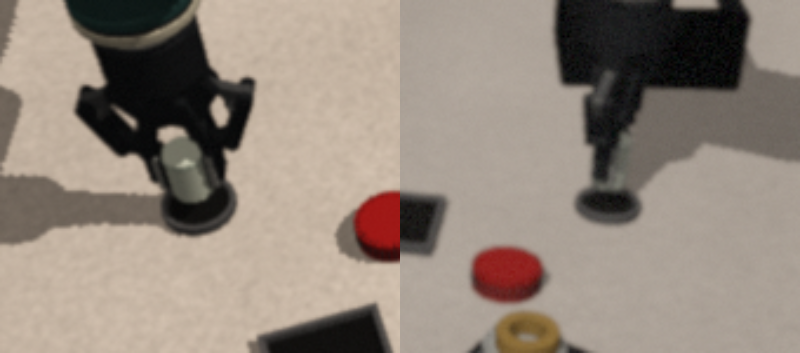

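Both views show the pot held upright above the small dish, its underside at about z 28 (left half, (190,200)). Lowering by the remaining 23 mm.

```bash
python3 -m handwheel '[[0,0,0,0,0,0.5,0.3],[0,0,0,0,0,0.72,0.3],[0,0,0,0,0,0.75,0.3],[0,0,0,0,0,0.76,0.3],[0,0,0,0,0,0.76,0.3]]';  python3 to.py 420,-262,39,76.3
```

```text
time: 5.68
tool_pos: [420.2, -262.1, 38.7]
tcp_rot: [-0.374, -3.119, -0.0]
force: [-8.1, 7.7, 21.7]
width: 0.385
gripper_force: 61.4
t 5.67 pos [ 420.2 -262.1   38.7] yaw 76.3 F [-8.1  7.7 21.7] w 0.385 g 61 | row [0.0, -0.0, 0.0, 0.01, 0.0, -0.01]
```

```bash
python3 -m handwheel '[[0,0,0,0,0,-0.02,0.3],[0,0,0,0,0,-0.02,0.6],[0,0,0,0,0,-0.02,0.6],[0,0,0,0,0,-0.02,0.6],[0,0,0,0,0,-0.02,0.6]]'; python3 -m handwheel '[[0,0,0,0,0,-0.5,0.6],[0,0,0,0,0,-2,0.6],[0,0,0,0,0,-4,1],[0,0,0,0,0,-5.7,1],[0,0,0,0,0,-5.7,1]]'; python3 to.py 463,40,209,76.3
```

```text
time: 6.3
tool_pos: [420.1, -262.1, 38.1]
tcp_rot: [-0.374, -3.119, -0.0]
force: [-1.6, -0.3, 0.2]
width: 0.601
gripper_force: 0.0
time: 6.92
tool_pos: [421.2, -262.8, 214.7]
tcp_rot: [0.373, 3.113, -0.006]
force: [0.1, 0.2, -0.4]
width: 1.002
gripper_force: 0.0
t 6.92 pos [ 421.2 -262.8  214.7] yaw 76.3 F [ 0.1  0.2 -0.4] w 1.002 g 0 | row [-0.02, 0.04, 0.0, 1.03, 10.14, 0.16]
```

```bash
python3 -m handwheel '[[0,0,0,1.02,10.1,0,1],[0,0,0,1.02,10.1,0,1],[0,0,0,1.02,10.1,0,1],[0,0,0,1.02,10.1,0,1],[0,0,0,1.02,10.1,0,1]]'; python3 -m handwheel '[[0,0,0,0,0,0,1],[0,0,0,0,0,0,1]]'
cat > look.py <<'E'
from h import *; from workcell import arm
np.set_printoptions(precision=1,suppress=True)
F={}
for n in("scene","side","wrist"):
    m=arm.camera_model(n); p,d=arm.grab_frame(n); F[n]=p; P=cloud(d,m); print(n)
    S=(464,38)
    for k,c,r,z0,z1 in(("ring",S,23,55,65),("disc",S,30,36,48),("pot",(420,-262),17,16,40)):
        Q=near(P,c,45,z0,z1)
        if len(Q)>20: print(k,*cyl(Q,r,c))
    for k,c,z0,z1 in(("ringtop",S,65.5,75),("pottop",(420,-262),46,55)):
        Q=near(P,c,45,z0,z1)
        if len(Q)>20: print(k,disc(Q,0,0),np.median(Q[:,2]))
    Q=near(P,S,60,29,35)
    if len(Q)>20: print("plate",cv2.minAreaRect(Q[:,:2].astype(np.float32)))
E
cat >> look.py <<'E'
import sys
cv2.imwrite(f"pics/{sys.argv[1]}.png",np.hstack([cv2.resize(F["scene"][130:350,150:500],(400,251)),cv2.resize(F["wrist"],(400,300))[:251]])[:,:,::-1])
E
python3 look.py l1; python3 to.py 463,40,209,76.3
```

```text
time: 7.55
tool_pos: [461.6, 41.7, 209.4]
tcp_rot: [0.373, 3.119, 0.0]
force: [0.5, -0.8, 1.0]
width: 1.004
gripper_force: 0.0
time: 7.8
tool_pos: [461.8, 39.4, 209.1]
tcp_rot: [-0.373, -3.119, 0.0]
force: [-0.2, -0.8, -0.1]
width: 1.004
gripper_force: 0.0
scene
ring [464.  38.] 5.56624975123685 130
disc [464.1  36.2] 0.9665376704703776 137
pot [ 420.1 -262.7] 1.0244023516934004 150
ringtop (array([463.6,  38.6]), 23.73699378967285, 219) 67.57220684756123
pottop (array([ 421.3, -263.3]), 18.874963760375977, 207) 49.166695597464695
plate ((468.220458984375, 38.11635208129883), (65.95526885986328, 68.16156768798828), 75.24604797363281)
side
ring [462.7  40.9] 5.368576808991716 202
disc [464.2  36.3] 0.8742991237479889 205
pot [ 421.1 -263. ] 1.3292418489923241 153
ringtop (array([462.2,  40.4]), 24.049129486083984, 292) 68.55027743322273
pottop (array([ 421.3, -259.4]), 18.074630737304688, 121) 50.91569936184942
plate ((467.26446533203125, 39.97361755371094), (66.52411651611328, 66.21382904052734), 75.87042999267578)
wrist
ring [454.4  48.8] 5.845120694236978 275
disc [462.4  37.8] 0.22629460464877413 147
pot [ 419.  -261.2] 0.6293101217047242 726
ringtop (array([460.5,  40.9]), 22.6718692779541, 1683) 66.70889081316028
pottop (array([ 422.5, -254.2]), 16.465152740478516, 313) 48.30038431830059
plate ((465.0921325683594, 39.95100402832031), (65.84314727783203, 65.83272552490234), 76.11544799804688)
t 7.95 pos [461.9  38.5 209.2] yaw 76.2 F [-0.5  0.6  0.1] w 1.001 g 0 | row [-0.0, -0.0, -0.01, -0.02, 0.06, 0.01]
```

View pics/l1.png

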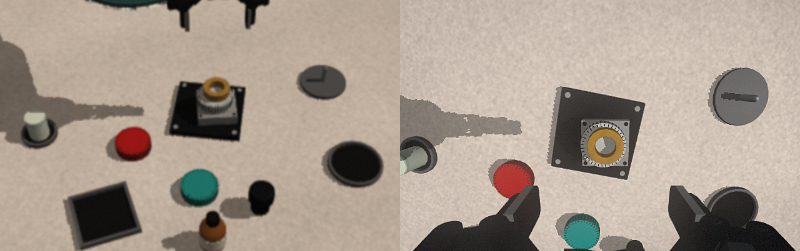

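The pot is seated in the small dish: upright, top at z≈50 (left half, (37,125)). The ring, disc and plate are undisturbed. Next, the ring.

```bash
python3 -m handwheel '[[0,0,0,-0.02,0.04,2,1],[0,0,0,-0.02,0.04,3.7,1],[0,0,0,-0.02,0.04,4.37,1],[0,0,0,-0.02,0.04,4.37,1],[0,0,0,-0.02,0.04,4.37,1]]'; python3 -m handwheel '[[0,0,0,0,0,0,0.45],[0,0,0,0,0,0,0.45],[0,0,0,0,0,0,0.45],[0,0,0,0,0,0,0.45],[0,0,0,0,0,0,0.45]]';  python3 to.py 463,40,200,76.3
python3 - <<'E'
from h import *; from workcell import arm
p,d=arm.grab_frame("side"); m=arm.camera_model("side"); cv2.imwrite("pics/g2.png",cv2.resize(p[180:330,280:450],(680,600),interpolation=cv2.INTER_CUBIC)[:,:,::-1])
E
```

```text
time: 8.57
tool_pos: [463.4, 40.1, 79.4]
tcp_rot: [0.375, 3.118, 0.0]
force: [-0.4, 0.8, 0.3]
width: 1.002
gripper_force: 0.0
time: 9.2
tool_pos: [463.3, 40.6, 79.3]
tcp_rot: [0.373, 3.118, -0.0]
force: [-4.5, -0.3, 10.9]
width: 0.508
gripper_force: 60.1
t 9.20 pos [463.3  40.6  79.3] yaw 76.3 F [-4.5 -0.3 10.9] w 0.508 g 60 | row [0.0, 0.01, 0.0, -0.0, -0.02, -4.02]
```

View pics/g2.png

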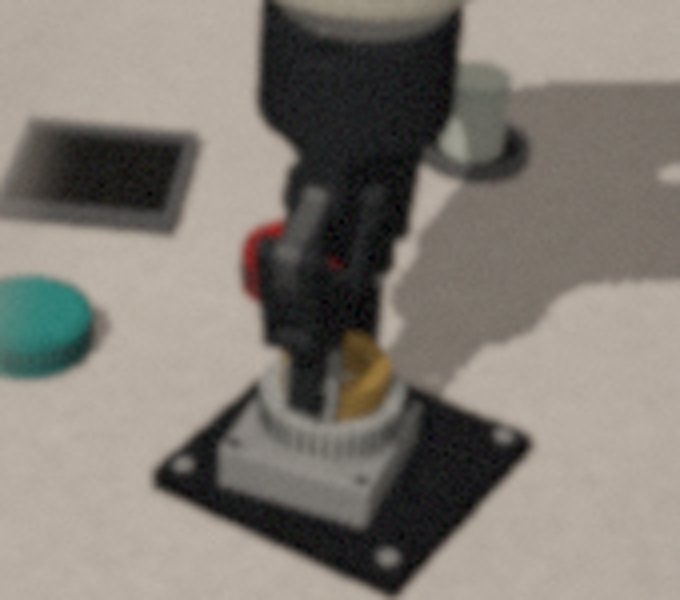

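View shows the finger tip at (310,405) just above the disc with the ring (360,370) held between the pads. Lifting.

```bash
python3 -m handwheel '[[0,0,0,0,0,-0.5,0.45],[0,0,0,0,0,-1.5,0.45],[0,0,0,0,0,-3,0.45],[0,0,0,0,0,-3.5,0.45],[0,0,0,0,0,-3.5,0.45]]';  python3 to.py 452.5,249,184,76.3
```

```text
time: 9.88
tool_pos: [463.1, 40.6, 184.0]
tcp_rot: [0.373, 3.118, 0.0]
force: [0.1, -0.1, -2.6]
width: 0.507
gripper_force: 61.3
t 9.88 pos [463.1  40.6 184. ] yaw 76.3 F [ 0.1 -0.1 -2.6] w 0.507 g 61 | row [0.0, 0.01, 0.0, 1.98, 6.67, -0.0]
```

```bash
python3 -m handwheel '[[0,0,0,1.98,6.67,0,0.45],[0,0,0,1.98,6.67,0,0.45],[0,0,0,1.98,6.67,0,0.45],[0,0,0,1.98,6.67,0,0.45],[0,0,0,1.98,6.67,0,0.45]]'; python3 -m handwheel '[[0,0,0,0,0,1.5,0.45],[0,0,0,0,0,3.2,0.45],[0,0,0,0,0,3.2,0.45],[0,0,0,0,0,3.2,0.45]]'; python3 to.py 452.5,249,84,76.3
python3 - <<'E'
from h import *; from workcell import arm
np.set_printoptions(precision=1,suppress=True)
for n in("side","scene"):
    m=arm.camera_model(n); p,d=arm.grab_frame(n); P=cloud(d,m)
    h=cv2.cvtColor(p,cv2.COLOR_RGB2HSV); g=(h[...,0]>12)&(h[...,0]<26)&(h[...,1]>120)
    Q=near(np.where(g[...,None],P,np.nan),(452,249),40,45,90); print(n,len(Q),Q[:,2].min(),Q[:,2].max(),cyl(Q[Q[:,2]<np.median(Q[:,2])],23,(452,249)))
    if n=="side": cv2.imwrite("pics/g3.png",cv2.resize(p[300:450,270:440],(680,600),interpolation=cv2.INTER_CUBIC)[:,:,::-1])
E
```

```text
time: 10.5
tool_pos: [451.6, 250.1, 181.2]
tcp_rot: [-0.37, -3.117, 0.002]
force: [0.3, 0.0, -1.7]
width: 0.505
gripper_force: 61.5
time: 11.0
tool_pos: [453.0, 248.8, 88.7]
tcp_rot: [0.375, 3.118, 0.001]
force: [0.2, 0.1, -1.3]
width: 0.506
gripper_force: 62.0
t 11.00 pos [453.  248.8  88.7] yaw 76.3 F [ 0.2  0.1 -1.3] w 0.506 g 62 | row [0.0, 0.01, 0.0, 0.02, 0.0, 0.16]
side 335 63.17123341168531 79.79764601681086 (array([459.1, 254.9]), np.float64(2.6327234558310257), 167)
scene 302 61.61148935835274 83.07941275907729 (array([453.1, 246.5]), np.float64(6.06843334915451), 151)
```

View pics/g3.png

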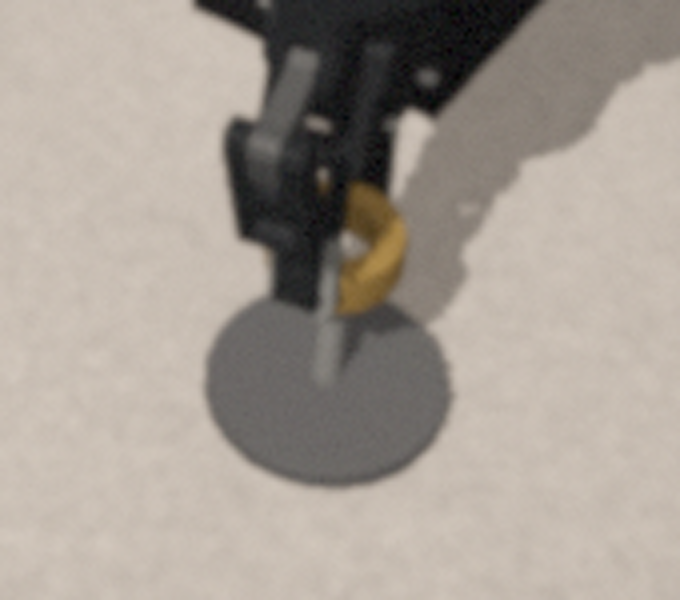

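The view shows the ring (365,250) held over the post, whose tip is at (330,240). I want its tilt, so I'll fit a ring model to the brass points.

```bash
cat > ringfit.py <<'E'
from h import *; from workcell import arm
np.set_printoptions(precision=1,suppress=True)
def sdf(p,Q):
    q=R.from_rotvec([p[3],p[4],0]).inv().apply(Q-p[:3]); a=np.abs(np.hypot(q[:,0],q[:,1])-18)-5; b=np.abs(q[:,2])-8
    return np.hypot(np.maximum(a,0),np.maximum(b,0))+np.minimum(np.maximum(a,b),0)
s=arm.sense()["tool_pos"]
for n in("side","scene"):
    m=arm.camera_model(n); p,d=arm.grab_frame(n); P=cloud(d,m)
    h=cv2.cvtColor(p,cv2.COLOR_RGB2HSV); g=((h[...,0]>12)&(h[...,0]<26)&(h[...,1]>120)).astype(np.uint8); g=cv2.erode(g,np.ones((2,2)))>0
    Q=near(np.where(g[...,None],P,np.nan),s[:2],40,s[2]-40,s[2]+5)
    for t in((0,0),(.5,0),(-.5,0),(0,.5),(0,-.5)):
        r=least_squares(sdf,[s[0],s[1],s[2]-20,*t],args=(Q,),loss="soft_l1",f_scale=1); print(n,len(Q),r.x[:3]-s,np.degrees(r.x[3:]),r.cost)
E
python3 ringfit.py
```

```text
side 283 [  0.    0.3 -19.3] [ 0.5 -1.9] 53.16137527427379
side 283 [  0.    0.3 -19.3] [ 0.5 -1.9] 53.16137527426623
side 283 [  0.    0.3 -19.3] [ 0.5 -1.9] 53.161375274277084
side 283 [  0.    0.3 -19.3] [ 0.5 -1.9] 53.161375274266554
side 283 [  0.    0.3 -19.3] [ 0.5 -1.9] 53.16137527426581
scene 254 [ -0.6  -0.2 -19.7] [-0.8  1.1] 127.96073036969307
scene 254 [ -0.6  -0.2 -19.7] [-0.8  1.1] 127.96073035721192
scene 254 [ -0.6  -0.2 -19.7] [-0.8  1.1] 127.96073038442617
scene 254 [ -0.6  -0.2 -19.7] [-0.8  1.1] 127.96073035380854
scene 254 [ -0.6  -0.2 -19.7] [-0.8  1.1] 127.96073036389896
```

Level and centred, with the underside 27.5 mm below the TCP. Lowering to z≈35.5.

```bash
python3 -m handwheel '[[0,0,0,0.02,-0.01,0.8,0.45],[0,0,0,0.02,-0.01,1.5,0.45],[0,0,0,0.02,-0.01,1.7,0.45],[0,0,0,0.02,-0.01,1.76,0.45],[0,0,0,0.02,-0.01,1.76,0.45]]';  python3 to.py 452,248.4,35.4,76.3
```

```text
time: 11.82
tool_pos: [452.3, 249.2, 35.5]
tcp_rot: [0.373, 3.118, 0.001]
force: [-0.7, -0.2, -1.3]
width: 0.508
gripper_force: 62.0
t 11.82 pos [452.3 249.2  35.5] yaw 76.3 F [-0.7 -0.2 -1.3] w 0.508 g 62 | row [0.01, 0.01, 0.0, 0.0, -0.03, 0.0]
```

No contact yet; a touch lower, then open and retreat.

```bash
python3 -m handwheel '[[0,0,0,0,0,0.03,0.45],[0,0,0,0,0,0.03,0.45]]'; python3 -m handwheel '[[0,0,0,0,0,0,0.7],[0,0,0,0,0,0,0.7],[0,0,0,0,0,0,0.7],[0,0,0,0,0,0,0.7]]'; python3 -m handwheel '[[0,0,0,0,0,-0.5,0.7],[0,0,0,0,0,-2,0.7],[0,0,0,0,0,-4,1],[0,0,0,0,0,-5,1],[0,0,0,0,0,-5,1]]'; python3 to.py 464.2,36.3,185,76.3
```

```text
time: 12.08
tool_pos: [452.4, 249.2, 35.3]
tcp_rot: [0.373, 3.118, 0.001]
force: [-6.6, -3.7, 13.7]
width: 0.5
gripper_force: 63.6
time: 12.58
tool_pos: [451.7, 248.9, 33.4]
tcp_rot: [-0.374, -3.119, 0.0]
force: [1.0, 0.3, 0.3]
width: 0.703
gripper_force: 0.0
time: 13.2
tool_pos: [452.5, 249.3, 187.2]
tcp_rot: [0.373, 3.115, 0.004]
force: [0.6, -0.4, -0.1]
width: 1.001
gripper_force: 0.0
t 13.20 pos [452.5 249.3 187.2] yaw 76.3 F [ 0.6 -0.4 -0.1] w 1.001 g 0 | row [0.02, 0.02, 0.0, -2.05, -6.81, 0.06]
```

```bash
python3 -m handwheel '[[0,0,0,-2.05,-6.81,0,1],[0,0,0,-2.05,-6.81,0,1],[0,0,0,-2.05,-6.81,0,1],[0,0,0,-2.05,-6.81,0,1],[0,0,0,-2.05,-6.81,0,1]]'; python3 -m handwheel '[[0,0,0,0,0,0,1],[0,0,0,0,0,0,1]]'
python3 - <<'E'
from h import *; from workcell import arm
np.set_printoptions(precision=1,suppress=True)
for n in("scene","side"):
    m=arm.camera_model(n); p,d=arm.grab_frame(n); P=cloud(d,m); S=(464,38)
    print(n,"disc",*cyl(near(P,S,45,36,48),30,S),"top",disc(near(P,S,45,50,60),0,0))
    print("ring",*cyl(near(P,(452,248),26,11,21),23,(452,248)),"top",disc(near(P,(452,248),40,22.5,29),0,0),np.median(near(P,(452,248),40,22,29)[:,2]))
    print("plate",cv2.minAreaRect(near(P,(466,40),60,29,35)[:,:2].astype(np.float32)))
E
python3 to.py 464.2,36.3,57,76.3
```

```text
time: 13.82
tool_pos: [463.0, 34.3, 183.1]
tcp_rot: [-0.378, -3.118, 0.0]
force: [-0.6, 0.8, 0.4]
width: 1.001
gripper_force: 0.0
time: 14.08
tool_pos: [463.1, 36.7, 183.2]
tcp_rot: [-0.372, -3.119, -0.0]
force: [0.7, -0.1, -0.2]
width: 1.001
gripper_force: 0.0
scene disc [464.1  36.4] 2.413698886154863 142 top (array([465.1,  35.5]), 31.03342056274414, 474)
ring [452.3 249.1] 7.532393386774811 127 top (array([454.1, 248.2]), 22.665903091430664, 141) 24.185693369627018
plate ((468.8683166503906, 37.77988815307617), (65.6512451171875, 68.69285583496094), 76.20927429199219)
side disc [464.3  36.2] 0.9294643563657249 205 top (array([464.1,  37. ]), 30.8140811920166, 633)
ring [452.1 249.4] 8.087246442307512 261 top (array([452. , 250.3]), 22.870357513427734, 436) 23.7605740507297
plate ((467.28240966796875, 40.30986785888672), (68.34254455566406, 66.96390533447266), 77.43785858154297)
t 14.18 pos [463.2  36.6 183.3] yaw 76.4 F [-0.1 -0.3 -0.4] w 1.001 g 0 | row [-0.0, -0.0, 0.01, -0.04, -0.0, 4.21]
```

Ring seated (top at z≈24 = 8+16). Disc next.

```bash
python3 -m handwheel '[[0,0,0,-0.04,0,2,1],[0,0,0,-0.04,0,3.7,1],[0,0,0,-0.04,0,4.2,1],[0,0,0,-0.04,0,4.2,1],[0,0,0,-0.04,0,4.2,1]]'; python3 -m handwheel '[[0,0,0,0,0,0,0.6],[0,0,0,0,0,0,0.6],[0,0,0,0,0,0,0.6],[0,0,0,0,0,0,0.6]]';  python3 to.py 464,36,160,76.3

```

```text
time: 14.8
tool_pos: [465.5, 35.7, 59.6]
tcp_rot: [0.373, 3.117, 0.001]
force: [0.4, 0.0, 1.1]
width: 1.003
gripper_force: 0.0
time: 15.3
tool_pos: [465.1, 35.6, 59.2]
tcp_rot: [0.374, 3.117, 0.001]
force: [-5.1, -0.1, 13.4]
width: 0.678
gripper_force: 62.4
t 15.30 pos [465.1  35.6  59.2] yaw 76.3 F [-5.1 -0.1 13.4] w 0.678 g 62 | row [0.0, 0.01, 0.0, 0.03, 0.01, -3.36]
```

```bash
python3 -m handwheel '[[0,0,0,0,0,-0.3,0.6],[0,0,0,0,0,-1.2,0.6],[0,0,0,0,0,-2.5,0.6],[0,0,0,0,0,-3.6,0.6],[0,0,0,0,0,-3.6,0.6]]';  python3 to.py 639.5,220.5,166,76.3
python3 - <<'E'
from h import *; from workcell import arm
np.set_printoptions(precision=1,suppress=True)
s=arm.sense()["tool_pos"]
for n in("scene","side"):
    m=arm.camera_model(n); p,d=arm.grab_frame(n); P=cloud(d,m)
    Q=near(P,s,45,s[2]-40,s[2]-12); print(n,Q[:,2].min()-s[2],cyl(Q[(Q[:,2]<s[2]-16)],30,s[:2]),s)
    print("plate",cv2.minAreaRect(near(P,(468,38),60,29,35)[:,:2].astype(np.float32)))
    if n=="side": cv2.imwrite("pics/g4.png",cv2.resize(p[130:330,240:440],(600,600),interpolation=cv2.INTER_CUBIC)[:,:,::-1])
E
```

```text
time: 15.92
tool_pos: [465.3, 35.6, 168.4]
tcp_rot: [0.373, 3.115, 0.001]
force: [0.1, -0.3, -3.0]
width: 0.68
gripper_force: 64.5
t 15.93 pos [465.3  35.6 168.4] yaw 76.3 F [ 0.1 -0.3 -3. ] w 0.680 g 65 | row [0.01, 0.02, 0.0, -4.18, 7.36, 0.11]
scene -29.25136290957562 (array([464.2,  36. ]), np.float64(1.5630025320334426), 148) [465.3  35.6 168.4]
plate ((468.8323669433594, 37.895294189453125), (65.74920654296875, 68.2310791015625), 75.80615234375)
side -28.820494955146728 (array([464.2,  36.1]), np.float64(2.328268567865792), 208) [465.3  35.6 168.4]
plate ((467.2193298339844, 39.003849029541016), (69.23017883300781, 66.3406982421875), 76.3924331665039)
```

View pics/g4.png

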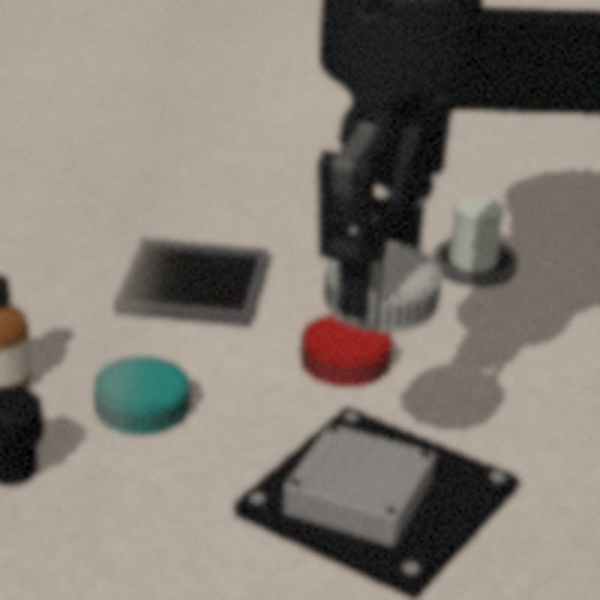

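The disc (380,295) is held level, and the plate (360,485) has stayed on the stage. Carrying it to the large dish.

```bash
python3 -m handwheel '[[0,0,0,-4.23,7.35,0,0.6],[0,0,0,-4.23,7.35,0,0.6],[0,0,0,-4.23,7.35,0,0.6],[0,0,0,-4.23,7.35,0,0.6],[0,0,0,-4.23,7.35,0,0.6]]'; python3 -m handwheel '[[0,0,0,0,0,1.6,0.6],[0,0,0,0,0,3.2,0.6],[0,0,0,0,0,3.5,0.6],[0,0,0,0,0,3.5,0.6]]'; python3 to.py 641,220,34,76.3
python3 - <<'E'
from h import *; from workcell import arm
np.set_printoptions(precision=1,suppress=True)
s=arm.sense()["tool_pos"]
for n in("scene","side"):
    m=arm.camera_model(n); p,d=arm.grab_frame(n); P=cloud(d,m)
    Q=near(P,s,45,s[2]-29,s[2]-10); print(n,cyl(Q[(Q[:,2]<s[2]-16)],30,s[:2]))
    m0=dict(np.load(f"pics/{n}0.npz")); P0=np.load(f"pics/{n}P.npy")
    o=cv2.cvtColor(ortho(m0["p"],m0,10,580,700,160,280,0.5),cv2.COLOR_RGB2GRAY)
    c=cv2.findContours((cv2.GaussianBlur(o,(5,5),0)<100).astype(np.uint8),cv2.RETR_EXTERNAL,cv2.CHAIN_APPROX_NONE)[0]; c=max(c,key=cv2.contourArea); (u,v),r=cv2.minEnclosingCircle(c); e=cv2.fitEllipse(c)
    print("dish outline",700-e[0][1]/2,280-e[0][0]/2,np.array(e[1])/2)
E
```

```text
time: 16.65
tool_pos: [640.7, 222.2, 161.8]
tcp_rot: [-0.37, -3.116, 0.002]
force: [-0.6, -0.4, -1.7]
width: 0.675
gripper_force: 64.7
time: 17.15
tool_pos: [639.7, 219.6, 60.9]
tcp_rot: [-0.374, -3.119, 0.0]
force: [-0.4, -0.4, -1.1]
width: 0.676
gripper_force: 64.8
t 17.15 pos [639.7 219.6  60.9] yaw 76.3 F [-0.4 -0.4 -1.1] w 0.676 g 65 | row [-0.0, -0.0, 0.0, -0.04, 0.02, 0.9]
scene (array([638.4, 219.8]), np.float64(1.4733441006641848), 120)
dish outline 643.0825729370117 214.2947235107422 [91.  97.5]
side (array([638.9, 220.2]), np.float64(1.2361167513709492), 156)
dish outline 637.3558578491211 223.8310203552246 [89.  93.4]
```

```bash
python3 -m handwheel '[[0,0,0,-0.05,0,0.5,0.6],[0,0,0,-0.05,0,0.8,0.6],[0,0,0,-0.05,0,0.88,0.6],[0,0,0,-0.05,0,0.92,0.6],[0,0,0,-0.05,0,0.92,0.6]]'; python3 to.py 640,220,32,76.3
```

```text
time: 17.88
tool_pos: [641.3, 219.6, 33.0]
tcp_rot: [0.374, 3.119, 0.0]
force: [-0.6, 0.2, -1.0]
width: 0.674
gripper_force: 64.8
t 17.88 pos [641.3 219.6  33. ] yaw 76.3 F [-0.6  0.2 -1. ] w 0.674 g 65 | row [0.0, 0.0, 0.0, 0.05, 0.0, 0.03]
```

```bash
python3 -m handwheel '[[0,0,0,0,0,0.04,0.6],[0,0,0,0,0,0.04,0.6]]'; python3 -m handwheel '[[0,0,0,0,0,0,0.82],[0,0,0,0,0,0,0.82],[0,0,0,0,0,0,0.82],[0,0,0,0,0,0,0.82]]'; python3 -m handwheel '[[0,0,0,0,0,-0.5,0.85],[0,0,0,0,0,-2,0.9],[0,0,0,0,0,-4,1],[0,0,0,0,0,-5,1],[0,0,0,0,0,-5,1]]'; python3 - <<'E'
from h import *; from workcell import arm
np.set_printoptions(precision=1,suppress=True)
for n in("scene","side"):
    m=arm.camera_model(n); p,d=arm.grab_frame(n); P=cloud(d,m)
    c=(640,220); print(n,cyl(near(P,c,34,13,21),30,c)); Q=near(P,c,45,22.5,32); print("top",disc(Q,0,0),np.median(Q[:,2]),np.linalg.lstsq(np.c_[Q[:,:2]-c,np.ones(len(Q))],Q[:,2],rcond=None)[0])
E
python3 to.py 468.5,37.5,182,76.3
```

```text
time: 18.12
tool_pos: [641.5, 219.6, 32.3]
tcp_rot: [0.374, 3.119, 0.0]
force: [-2.7, -1.0, 4.2]
width: 0.673
gripper_force: 65.3
time: 18.62
tool_pos: [641.3, 219.5, 31.6]
tcp_rot: [-0.374, -3.119, 0.0]
force: [0.1, 0.7, -0.4]
width: 0.824
gripper_force: 0.0
time: 19.25
tool_pos: [642.2, 219.8, 186.0]
tcp_rot: [0.373, 3.114, 0.003]
force: [0.4, -0.0, -1.1]
width: 1.0
gripper_force: 0.0
scene (array([640.4, 219.9]), np.float64(0.9984410829081233), 95)
top (array([641.1, 218.5]), 31.05995750427246, 625) 24.780677040829914 [ 0.   0.  24.9]
side (array([639.9, 220.1]), np.float64(0.8199214877746742), 173)
top (array([640.2, 220.9]), 31.248258590698242, 991) 24.962477137268706 [ 0.  0. 25.]
t 19.35 pos [641.2 219.4 182. ] yaw 76.3 F [-0.7  0.1 -0.9] w 1.000 g 0 | row [0.0, 0.0, 0.0, 4.16, -7.25, -0.0]
```

Disc is flat (top at z = 25). Now over the plate.

```bash
python3 -m handwheel '[[0,0,0,4.16,-7.25,0,1],[0,0,0,4.16,-7.25,0,1],[0,0,0,4.16,-7.25,0,1],[0,0,0,4.16,-7.25,0,1],[0,0,0,4.16,-7.25,0,1]]'; python3 -m handwheel '[[0,0,0,0,0,0,1],[0,0,0,0,0,0,1]]'
python3 - <<'E'
from h import *; from workcell import arm
np.set_printoptions(precision=1,suppress=True)
for n in("scene","side","wrist"):
    m=arm.camera_model(n); p,d=arm.grab_frame(n); P=cloud(d,m)
    Q=near(P,(468,38),60,28,36); print(n,cv2.minAreaRect(Q[:,:2].astype(np.float32)),np.median(Q[:,:2],0),np.median(Q[:,2]))
E
python3 to.py 469,37.5,41,76.3
```

```text
time: 19.98
tool_pos: [466.5, 35.7, 181.0]
tcp_rot: [-0.378, -3.118, 0.001]
force: [0.1, 1.2, 0.1]
width: 1.003
gripper_force: 0.0
time: 20.23
tool_pos: [469.1, 38.3, 181.1]
tcp_rot: [-0.372, -3.118, 0.0]
force: [-0.1, 0.3, 1.0]
width: 1.002
gripper_force: 0.0
scene ((468.48553466796875, 37.95053482055664), (66.10820770263672, 70.06729888916016), 76.31439971923828) [470.4  37.4] 31.606684248235524
side ((467.1097412109375, 39.21197509765625), (68.57112884521484, 66.82975006103516), 75.78498840332031) [466.4  43.3] 32.8398848056014
wrist ((465.2668151855469, 39.817893981933594), (66.19810485839844, 66.32328033447266), 76.02291870117188) [463.4  40.1] 30.800540885267367
t 20.38 pos [469.   38.2 181.1] yaw 76.4 F [-0.   1.1 -0.9] w 0.999 g 0 | row [-0.0, -0.01, 0.01, -0.01, -0.02, 4.67]
```

```bash
python3 -m handwheel '[[0,0,0,0.05,0,2,1],[0,0,0,0.05,0,3.8,1],[0,0,0,0.05,0,4.5,1],[0,0,0,0.05,0,4.8,1],[0,0,0,0.05,0,4.8,1]]'; python3 -m handwheel '[[0,0,0,0,0,0,0.66],[0,0,0,0,0,0,0.66],[0,0,0,0,0,0,0.66],[0,0,0,0,0,0,0.66]]';  python3 to.py 464,36,160,76.3

```

```text
time: 21.0
tool_pos: [467.4, 38.2, 37.8]
tcp_rot: [-0.373, -3.119, 0.0]
force: [1.2, 0.1, -0.5]
width: 0.996
gripper_force: 0.0
time: 21.5
tool_pos: [468.0, 38.1, 39.3]
tcp_rot: [0.373, 3.117, 0.001]
force: [-3.0, 1.2, 7.6]
width: 0.753
gripper_force: 67.4
t 21.50 pos [468.   38.1  39.3] yaw 76.3 F [-3.   1.2  7.6] w 0.753 g 67 | row [0.0, 0.01, 0.0, 0.1, -0.1, -4.02]
```

```bash
python3 -m handwheel '[[0,0,0,0,0,-0.3,0.66],[0,0,0,0,0,-1.2,0.66],[0,0,0,0,0,-2.5,0.66],[0,0,0,0,0,-4,0.66],[0,0,0,0,0,-4,0.66]]';  python3 to.py 613,-189.7,160,92.06
```

```text
time: 22.12
tool_pos: [468.5, 38.0, 161.9]
tcp_rot: [0.373, 3.113, 0.001]
force: [-0.2, -0.4, -2.9]
width: 0.752
gripper_force: 67.4
t 22.12 pos [468.5  38.  161.9] yaw 76.3 F [-0.2 -0.4 -2.9] w 0.752 g 67 | row [0.0, 0.04, -1.57, -6.47, -6.24, 0.09]
```

```bash
python3 -m handwheel '[[0,0,-0.8,-6.47,-6.24,0,0.66],[0,0,-1.57,-6.47,-6.24,0,0.66],[0,0,-1.57,-6.47,-6.24,0,0.66],[0,0,-1.57,-6.47,-6.24,0,0.66],[0,0,-1.57,-6.47,-6.24,0,0.66]]'; python3 -m handwheel '[[0,0,0,0,0,1.6,0.66],[0,0,0,0,0,3,0.66],[0,0,0,0,0,3.3,0.66],[0,0,0,0,0,3.3,0.66]]'; python3 to.py 613,-189.7,33,92.06
python3 - <<'E'
from h import *; from workcell import arm
np.set_printoptions(precision=1,suppress=True)
s=arm.sense()["tool_pos"]
for n in("scene","side"):
    m=arm.camera_model(n); p,d=arm.grab_frame(n); P=cloud(d,m)
    Q=near(P,s,48,s[2]-32,s[2]-5); t=near(P,s,36,s[2]-10,s[2]-4); print(n,len(Q),Q[:,2].min()-s[2],np.median(t[:,2])-s[2],cv2.minAreaRect(Q[:,:2].astype(np.float32)))
    Q=near(P,(613,-190),75,8,13);print("tray",cv2.minAreaRect(Q[:,:2].astype(np.float32)))
    if n=="scene": cv2.imwrite("pics/g5.png",cv2.resize(p[210:370,160:330],(636,600),interpolation=cv2.INTER_CUBIC)[:,:,::-1])
E
```

```text
time: 22.75
tool_pos: [612.1, -192.4, 155.9]
tcp_rot: [0.052, -3.139, -0.001]
force: [-0.7, 0.7, -2.7]
width: 0.757
gripper_force: 67.5
time: 23.25
tool_pos: [611.6, -189.5, 59.1]
tcp_rot: [0.056, -3.141, -0.0]
force: [-0.4, 0.6, -2.2]
width: 0.749
gripper_force: 67.8
t 23.25 pos [ 611.6 -189.5   59.1] yaw 92.1 F [-0.4  0.6 -2.2] w 0.749 g 68 | row [0.0, -0.0, -0.0, -0.05, -0.01, 0.87]
scene 1395 -27.706632630985062 -7.652899911375947 ((613.3106079101562, -190.19195556640625), (66.0333480834961, 89.31393432617188), 2.5606813430786133)
tray ((627.6419677734375, -189.67127990722656), (68.42523193359375, 94.23603820800781), 1.5536258220672607)
side 397 -26.031473488463142 -5.218056871987464 ((611.1193237304688, -184.60572814941406), (66.36829376220703, 81.51847076416016), 1.966404676437378)
tray ((612.9347534179688, -189.1254119873047), (94.67604064941406, 100.54066467285156), 1.9695484638214111)
```

View pics/g5.png

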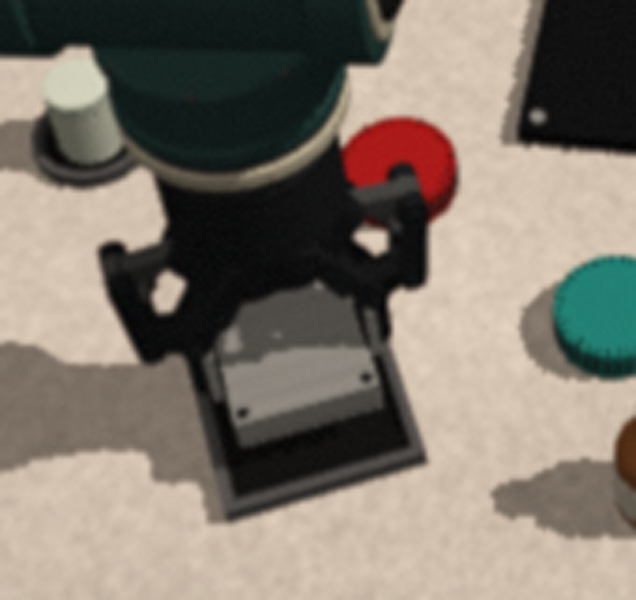

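The plate (300,385) is level and parallel to the tray, and centred on it. Lowering.

```bash
python3 -m handwheel '[[0,0,0,-0.02,0,0.5,0.66],[0,0,0,-0.02,0,0.78,0.66],[0,0,0,-0.02,0,0.84,0.66],[0,0,0,-0.02,0,0.87,0.66],[0,0,0,-0.02,0,0.87,0.66]]'; python3 to.py 613,-189.7,32,92.06
```

```text
time: 23.98
tool_pos: [612.3, -189.8, 32.7]
tcp_rot: [-0.056, 3.141, -0.0]
force: [-0.8, 1.0, -2.3]
width: 0.755
gripper_force: 68.0
t 23.98 pos [ 612.3 -189.8   32.7] yaw 92.0 F [-0.8  1.  -2.3] w 0.755 g 68 | row [-0.0, 0.0, -0.0, -0.02, 0.0, 0.02]
```

```bash
python3 -m handwheel '[[0,0,0,0,0,0.03,0.66],[0,0,0,0,0,0.03,0.66]]'; python3 -m handwheel '[[0,0,0,0,0,0,0.9],[0,0,0,0,0,0,0.9],[0,0,0,0,0,0,0.9],[0,0,0,0,0,0,0.9]]'; python3 -m handwheel '[[0,0,0,0,0,-0.5,0.95],[0,0,0,0,0,-2,1],[0,0,0,0,0,-4,1],[0,0,0,0,0,-6,1],[0,0,0,0,0,-6,1]]'; python3 -m handwheel '[[0,0,0,4,4,0,1],[0,0,0,4,4,0,1],[0,0,0,4,4,0,1],[0,0,0,4,4,0,1]]';python3 - <<'E'
from h import *; from workcell import arm
np.set_printoptions(precision=3,suppress=True)
for n in("scene","side"):
    m=arm.camera_model(n); p,d=arm.grab_frame(n); P=cloud(d,m)
    for k,c,h,z0,z1 in(("pot",(420,-262),25,44,60),("ring",(452,249),30,20,30),("disc",(640,220),40,19,35),("plate",(613,-189),55,15,40)):
        Q=near(P,c,h,z0,z1); Q=Q[Q[:,2]>np.median(Q[:,2])-3]; f=np.linalg.lstsq(np.c_[Q[:,:2]-c,np.ones(len(Q))],Q[:,2],rcond=None)[0]
        print(n,k,len(Q),f,cv2.minAreaRect(Q[:,:2].astype(np.float32)))
    for k,c,z0,z1 in(("eye",(671,42),8,48),("bot",(707.5,-46),8,40)): print(k,cyl(near(P,c,40,z0,z1),20,c))
    cv2.imwrite(f"pics/end_{n}.png",p[:,:,::-1])
E
```

```text
time: 24.22
tool_pos: [612.4, -189.8, 32.4]
tcp_rot: [-0.056, 3.141, -0.0]
force: [-4.2, 1.4, 5.7]
width: 0.754
gripper_force: 68.8
time: 24.72
tool_pos: [612.2, -189.7, 31.6]
tcp_rot: [0.056, -3.141, 0.0]
force: [-0.7, -0.4, 0.3]
width: 0.897
gripper_force: 0.0
time: 25.35
tool_pos: [613.5, -190.2, 218.8]
tcp_rot: [-0.056, 3.132, -0.005]
force: [0.3, 0.4, 0.2]
width: 1.004
gripper_force: 0.0
time: 25.85
tool_pos: [486.5, -72.6, 212.4]
tcp_rot: [-0.059, 3.14, -0.0]
force: [0.0, -0.5, 0.4]
width: 1.0
gripper_force: 0.0
scene pot 213 [-0.017 -0.012 49.25 ] ((421.4493408203125, -262.320556640625), (33.56219482421875, 35.86222839355469), 37.002105712890625)
scene ring 204 [ 0.002  0.003 23.597] ((454.2306213378906, 247.54710388183594), (43.95084762573242, 43.78612518310547), 59.49063491821289)
scene disc 671 [ 0.     0.002 24.679] ((641.7193603515625, 219.1613311767578), (59.48643112182617, 58.89189910888672), 6.724823951721191)
scene plate 1235 [-0.004  0.002 24.491] ((612.5107421875, -190.32489013671875), (68.32538604736328, 66.08788299560547), 1.7295503616333008)
eye (array([669.926,  43.406]), np.float64(2.260706878506887), 225)
bot (array([707.763, -46.385]), np.float64(0.7119097529130572), 230)
side pot 114 [ 0.007 -0.032 50.951] ((421.41815185546875, -259.35931396484375), (33.937950134277344, 31.856460571289062), 37.52764129638672)
side ring 533 [ 0.001 -0.01  23.792] ((452.4187316894531, 250.5556182861328), (44.402462005615234, 44.8473014831543), 36.58377456665039)
side disc 1002 [ 0.003  0.002 24.89 ] ((639.3338623046875, 220.84141540527344), (58.450538635253906, 60.3475227355957), 19.514564514160156)
side plate 531 [ 0.003 -0.01  26.184] ((611.4795532226562, -188.50758361816406), (65.76771545410156, 71.17282104492188), 1.6587481498718262)
eye (array([671.684,  40.754]), np.float64(2.5739970064720583), 341)
bot (array([707.494, -46.06 ]), np.float64(1.199975912601921), 295)
```

View pics/end_scene.png

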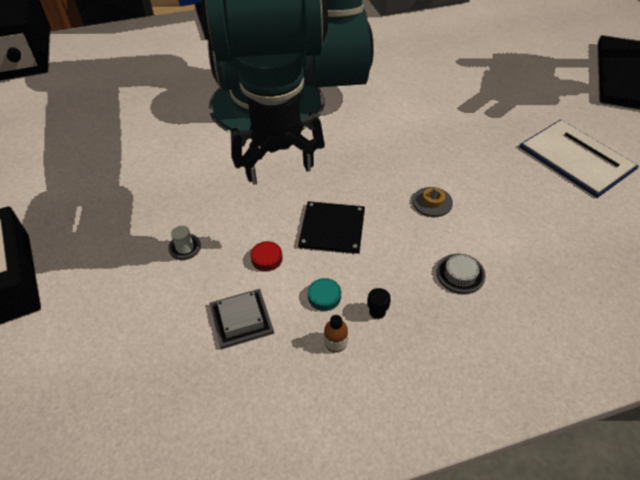

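All four parts lie flat in their holders: pot (181,240), ring (433,197), disc (462,269), plate (241,315). The eyepiece, bottle and look-alike pucks have not moved, and the gripper is clear.

```bash
python3 -m handwheel '[[0,0,0,0,0,0,1],[0,0,0,0,0,0,1]]'; python3 -c "
from workcell import arm
print(arm.job_done())"
```

```text
time: 26.2
tool_pos: [488.4, -74.6, 211.3]
tcp_rot: [0.055, -3.14, -0.0]
force: [0.9, 0.2, 0.3]
width: 0.999
gripper_force: 0.0
the job is handed in; nothing more can be done
None
```

The job is handed in at 26.2 s: the pot, ring, disc and plate all measured flat and released in their own holders, and the eyepiece and bottle are still where they stood.

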